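Seat a candle in a windlight by feel

TASK

Draw the white candle up out of the wooden block and stand it in the windlight: the candle hole is somewhere off-centre in the dark floor inside the metal sleeve, so feel for it with the candle's foot, pressing only lightly, because too hard a push spoils the candle. Keep hold of it until it is fully home on the bottom of the hole, then let go so that it stands upright by itself. Leave everything else on the table where it is.

Things in the scene. Friction and masses are not known exactly. Their poses are not given: they have to be found in the camera images.
- candle_foot (a point): Centre of the flat foot (lower end) of the white candle, which stands upright, foot down, in the wooden block. A smooth round rod 23 mm thick, 220 mm from foot to shoulder plus a thin 10 mm wick; about 75 g. This point's x axis runs along the candle, out through the foot (down while it stands). Grip it across, 185 to 205 mm above the foot.
- candle_top (a point): Centre of the upper end of the same candle's wax, 220 mm above the foot, below the wick.
- candle_block: Fixed wooden block, 70 x 110 x 50 mm (x, y, z), origin in the middle of its underside, with two upright blind holes 27 mm wide and 40 mm deep at y = -27 and +27 mm; the candle stands in the one at y = -27 mm, the other is empty.
- windlight: Fixed round wooden foot (116 mm wide, 48 mm high) with an open upright dark metal sleeve, 60 mm inside, 68 outside, rim at 115 mm. Origin: middle of underside, z up. Inside the sleeve a hard flat black floor, 45 mm above the underside, has one blind hole 26 mm wide, bottom at 8 mm, countersunk to 34 mm at the floor; its centre lies 7 to 13 mm off the axis in any direction.
- windlight_mouth (a point): Centre of the sleeve's open rim, 115 mm above the table and 70 mm above the floor inside. Where the hole lies in that floor is in no measured pose. A push of more than 25 N between candle and windlight spoils the candle; the floor does not give, so creep onto it.
- tastevin: shallow silver tasting cup with a thumb ring, 82 x 103 x 28 mm; bystander, leave alone. Origin in its underside.
- champagne_cork: mushroom-shaped cork, 32 mm wide, 49 mm high, upright; bystander, leave alone. Origin in its underside.
- foil_cutter: small black U-shaped foil cutter, 47 x 46 x 20 mm; bystander, leave alone. Origin in its underside.
- waiters_friend: folded corkscrew, 115 x 33 x 13 mm; bystander, leave alone. Origin in its underside.
- bottle_stopper_2: cork stopper standing on its dark turned knob, 35 mm wide, 53 mm high; bystander, leave alone. Origin in its underside.
- matchbox: matchbox, 56 x 36 x 16 mm; bystander, leave alone. Origin in its underside.
- half_bottle_1: small dark wine bottle, 62 mm wide, 243 mm high, upright at the back; bystander, leave alone. Origin in its underside.
There are look-alikes about, which are no part of the job. Of the things like the part that bears candle_foot, leave any that is green or red; of the rest the smaller one is meant.

How it is judged:
By the outcome, as a careful person would: the job done as asked, in the order asked, and still so for the second after the job is handed in, with the robot touching nothing.
It also fails if it takes over 54 s, if anything falls off the work surface, if the arm or the gripper's body presses on something with over 40 N, if the wrist force passes 120 N, or if a joint passes its speed limit or range.

ROBOT

A 7-joint arm with a two-finger parallel gripper is mounted at the origin on a cart in front of the work surface, level with it; the furniture and walls round the work are solid. World frame = base frame: x ahead of the robot, y to its left, z up, the work surface at z = 0. Lengths are in m, angles in rad, forces in N, time in s.
With the tool pointing down it reaches from about 0.35 to 0.775 m from the base axis. Payload 3.1 kg.
Tool frame: the origin (TCP) lies on the centre line of the jaws, within the pads' length; the fingertips stand arm.tips_ahead ahead of it and the grasp point (between the pads) is the TCP (arm.tips_ahead is the distance from the TCP to the fingertips, in m); z points along the fingers, y is the line along which they close (so a half turn about z gives the same grasp; the last joint's range is limited). The gripper opens to 85 mm and grips with 20 to 120 N. Pads are 22 mm wide; open, the fingers measure 114 mm over their backs; the gripper's body (76 mm by 85 mm) begins 54 mm behind the grasp point. The pads swing forward as they close: fully open they stand 13 mm farther back than shut.
Start: joints at [1.191, 0.311, 0.014, 1.512, -0.004, 1.319, -0.027], TCP at [0.182, -0.519, 0.217] pointing down, gripper open.
Joint ranges: [-2.7, 2.7], [-0.3, 1.91], [-1.27, 1.3], [0.12, 2.57], [-1.44, 4.58], [0.2, 2.03], [-3.05, 3.05]. Speed limits (rad/s): [2.79, 2.79, 3.14, 3.14, 3.14, 3.14, 3.14].

INTERFACE

Orientations are given as [roll, pitch, yaw] about the fixed x, y, z axes, in that order (R = Rz(yaw) Ry(pitch) Rx(roll)).
In Python, from rig import arm gives the robot as it stands.
- The arm moves only by the tool apply_moves, never from a script. Its argument "rows" is a list that holds one entry, the list of rows, each a list of 4 numbers: the shift along the tool's x, y, z in mm, then the turn about the tool's z in rad. A call has 1 to 12 rows; each row is the pose to reach, as a shift and turn from the pose commanded when the call began, along the tool's axes at that moment; what a row does not reach only later rows make up. A row lasts 1/12 s, in which the tool goes at most 41.7 mm and 7.16 degrees, less where a joint would pass 70% of its speed; a pose out of reach is approached as far as the arm can. A call with a gripper value outside its range is refused whole. "grip" is the finger opening in mm, from 0 to 85.4, set as the call begins (left out, the last holds). The fingers move at their own pace and stop on an object; the grip force is fixed at half the most. Time passes only in rows, so rows that repeat a pose let the fingers close. It gives the time, the measured TCP pose, the force, the opening and the grip force at its end, in the units of the state.
- arm.read_state(): the state, without advancing time (a new reading comes with each control period).
- arm.grab_frame(name): name is "side" or "top"; returns the picture (420x560x3 uint8, blue, green, red); there is no depth.
- arm.camera_params(name): a dict with "mtx" (3x3 intrinsics, pixels), "k1" (the pictures are not rectified: a ray, as slopes to the right and down, at radius r is drawn at 1 + k1 r^2 times it, then the intrinsics apply), "T" (4x4, takes a point from camera to world coordinates). Camera axes: x right, y down, z forward; pixel columns grow to the right and rows downward; lengths in m; the calibration is good to about 2 mm. A picture is of the moment at which its call begins. camera_params takes no time and is no camera call.
- arm.hand_in(): hands the job in; it is judged then, once.
The state is a dict: "time": time; "joint_pos": joint angles; "qd": joint speeds; "joint_efforts": joint torques, N m; "tool_pos": TCP position; "orientation": TCP orientation; "force": force on the tool from outside, world axes, zero at the start; "moment": the same for the moment, N m; "finger_gap": opening from 0.0 (shut) to 1.0 (fully open); "finger_force": force on a finger pad.
Only numpy, scipy, OpenCV 4.12 (cv2) and the standard library are available. Lean on these libraries where they do the work, as an engineer would, in place of code of your own. Each camera call takes 0.05 s, during which the arm holds its last target. There are 200 camera calls.

## Working session

There is one attempt and no reset: what is moved stays moved. The work goes in short steps, Python scripts to look and compute and a tool call to move; the robot and the scene stay as the last step left them, time stands still between calls to the robot, and variables do not carry over. Pictures are saved under pics/ and viewed, at most 10 in all, crops included, and the job is handed in when it is done.

Besides the shell and the picture viewer there is one more tool, called after ">>>" by a JSON object that holds its "op" and its "data", one argument or row to a line. apply_moves: Moves the arm, as the interface text tells. Its arguments: {"type":"object","properties":{"rows":{"type":"array","items":{"type":"array","items":{"type":"array","items":{"type":"number"}}}},"grip":{"type":"number"}},"required":["rows"]}

```bash
mkdir -p pics; ls; cat > h.py <<'E'
import numpy as np, cv2
from rig import arm
def ray(c,u,v):
    p=arm.camera_params(c); K=np.array(p["mtx"]);T=np.array(p["T"])
    d=np.array([(u-K[0,2])/K[0,0],(v-K[1,2])/K[1,1]]); s=d.copy()
    for _ in range(30): s=d/(1+p["k1"]*(s@s))
    return T[:3,3],T[:3,:3]@np.array([s[0],s[1],1])
def onz(c,u,v,z):
    o,d=ray(c,u,v); return o+d*(z-o[2])/d[2]
def proj(c,P):
    p=arm.camera_params(c); K=np.array(p["mtx"]);T=np.array(p["T"])
    q=T[:3,:3].T@(np.array(P)-T[:3,3]); s=q[:2]/q[2]; s=s*(1+p["k1"]*(s@s))
    return K[:2,:2]@s+K[:2,2]
def tri(a,b):
    (o1,d1),(o2,d2)=ray(*a),ray(*b)
    A=np.stack([d1,-d2],1); t=np.linalg.lstsq(A,o2-o1,rcond=None)[0]
    p,q=o1+t[0]*d1,o2+t[1]*d2
    return (p+q)/2,np.linalg.norm(p-q)
E
python3 - <<'E'
from h import *
print(arm.read_state(), arm.tips_ahead)
for c in("side","top"):
    cv2.imwrite(f"pics/{c}0.png",arm.grab_frame(c)); p=arm.camera_params(c); print(c,p)
E
```

```text
pics
{'time': 0.0, 'joint_pos': array([ 1.19128702,  0.3117528 ,  0.01397098,  1.5130181 , -0.00437849,
        1.31921085, -0.02721871]), 'qd': array([-4.35643066e-04,  4.47922151e-04,  1.94818190e-03, -6.89753556e-05,
       -1.21845793e-03, -3.02915285e-03, -8.90453402e-04]), 'joint_efforts': array([-1.77942647e-04, -3.79911768e+01,  1.45943812e-01, -2.30592245e+01,
        1.21462962e-02,  1.36974617e-02,  1.03568925e-05]), 'tool_pos': array([ 0.18204645, -0.5182037 ,  0.21612192]), 'orientation': array([-3.13923658e+00,  1.11247326e-04,  3.37893062e-01]), 'force': array([ 0.02340095, -0.93301186,  0.01766871]), 'moment': array([0.03505663, 0.0229268 , 0.00051967]), 'finger_force': 0.0, 'finger_gap': 1.0000678810351316} 0.019
side {'mtx': array([[463.43689374,   0.        , 283.66469721],
       [  0.        , 463.43689374, 201.48887307],
       [  0.        ,   0.        ,   1.        ]]), 'k1': 0.02335255166311051, 'T': array([[-0.93562804, -0.14088769,  0.32365234,  0.23959797],
       [-0.35263584,  0.4139824 , -0.8392059 ,  0.66657654],
       [-0.01575259, -0.89931598, -0.43701558,  0.58848291],
       [ 0.        ,  0.        ,  0.        ,  1.        ]])}
top {'mtx': array([[473.09924671,   0.        , 280.5249925 ],
       [  0.        , 473.09924671, 205.15193407],
       [  0.        ,   0.        ,   1.        ]]), 'k1': -0.09723173019509948, 'T': array([[ 0.0232383 , -0.99608966,  0.0852371 ,  0.47065184],
       [-0.99951389, -0.02137618,  0.02269456, -0.21762828],
       [-0.02078378, -0.08572305, -0.9961022 ,  1.23608568],
       [ 0.        ,  0.        ,  0.        ,  1.        ]])}
```

View pics/side0.png

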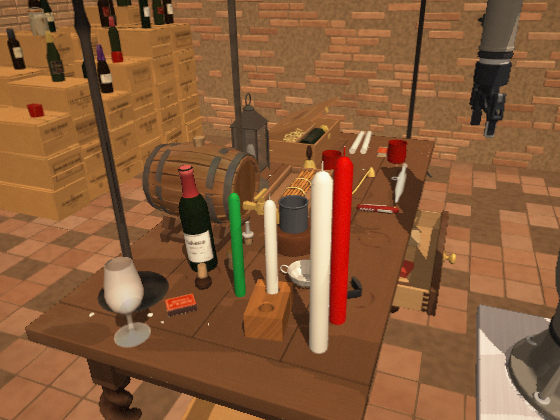

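View pics/top0.png

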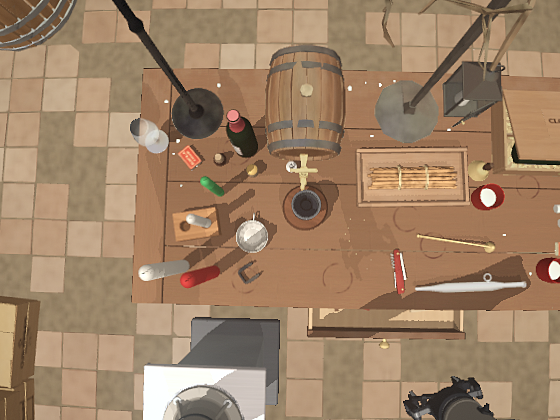

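Candidates: the white candle in the block (side 270,200–290; top ~195,220), the large white one (side 320,175–350; top ~150,272), the green one (side 237,200) and the red one (side 342,160). The meant one is the smaller white one standing in the block. I'll confirm this in an enlarged crop.

```bash
python3 - <<'E'
import cv2,numpy as np
s=cv2.imread("pics/side0.png");t=cv2.imread("pics/top0.png")
a=cv2.resize(s[185:345,225:325],None,fx=3.7,fy=3.7,interpolation=2)[:592]
b=cv2.resize(t[180:255,165:270],None,fx=4,fy=4,interpolation=2)[:296]
c=cv2.resize(t[170:245,265:350],None,fx=4,fy=4,interpolation=2)[:296]
w=np.zeros((592,792,3),np.uint8); w[:a.shape[0],:370]=a; w[:296,372:792]=b[:,:420]; w[296:592,372:372+340]=c[:296]
cv2.imwrite("pics/crop.png",w)
E
```

```text
(no output)
```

View pics/crop.png

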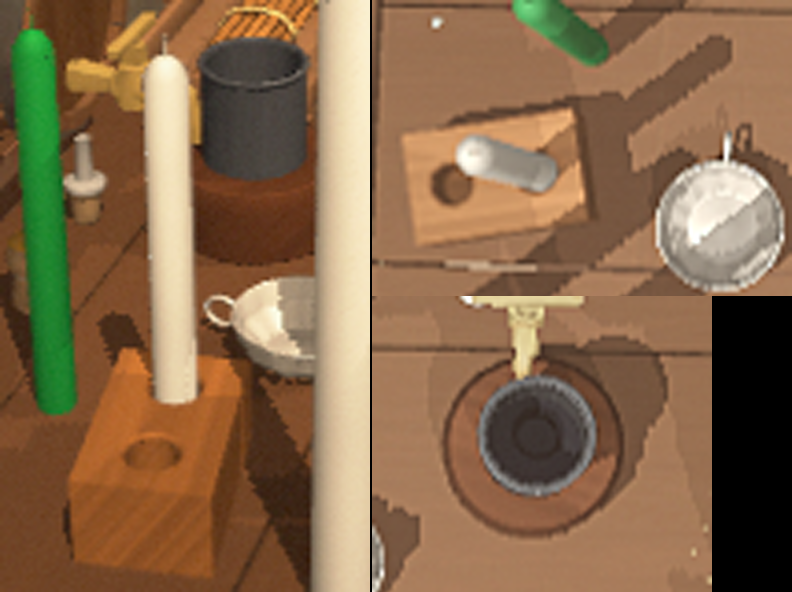

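The crop confirms it: a white candle in the block's far hole (side 270,200 for the tip), with the empty hole nearer the camera. The sleeve is at about top (306,205), and a faint ring is visible inside it. I'll measure next and enhance the contrast inside the sleeve.

```bash
python3 - <<'E'
from h import *
f=lambda v:np.round(v,4)
tp=lambda x,y:(165+(x-372)/4-.4,180+y/4-.4)
tw=lambda x,y:(265+(x-372)/4-.4,170+(y-296)/4-.4)
sd=lambda x,y:(225+x/3.7-.4,185+y/3.7-.4)
c=[onz("top",*tp(*p),.05) for p in[(402,135),(572,107),(590,213),(420,245)]]
print("corners",f(c),"centre",f(np.mean(c,0)), "sides",[f(np.linalg.norm(c[i]-c[i-1])) for i in range(4)])
e=onz("top",*tp(453,185),.05);m=np.mean(c,0);print("empty hole",f(e),"candle hole",f(2*m-e))
d=(c[1]+c[2]-c[0]-c[3])/2; d/=np.linalg.norm(d); print("long axis",f(d),"hole from centre",f(m+.027*d),f(m-.027*d))
print("top of candle tri",tri(("side",*sd(167,57)),("top",*tp(478,150))))
print("candle top at .22+.01",f(onz("top",*tp(478,150),.23)))
r=onz("top",*tw(537,435),.115);print("rim",f(r),"foot",f(onz("top",*tw(533,447),.048)))
print("rim side",f(onz("side",*sd(253,65),.115)))
print("ringcentre at floor",f(onz("top",*tw(537,437),.045)))
t=cv2.imread("pics/top0.png"); s=t[185:225,285:328].astype(float)
n=5; acc=np.zeros_like(s)
for i in range(n): acc+=arm.grab_frame("top")[185:225,285:328]
acc/=n
g=np.clip((acc-15)*4.5,0,255).astype(np.uint8)
cv2.imwrite("pics/sl.png",cv2.resize(g,None,fx=13,fy=13,interpolation=cv2.INTER_CUBIC))
E
```

```text
corners [[ 0.5454  0.0841  0.05  ]
 [ 0.5655 -0.024   0.05  ]
 [ 0.4989 -0.0377  0.05  ]
 [ 0.4761  0.0697  0.05  ]] centre [0.5215 0.023  0.05  ] sides [np.float64(0.0708), np.float64(0.11), np.float64(0.068), np.float64(0.1098)]
empty hole [0.5144 0.0501 0.05  ] candle hole [ 0.5285 -0.004   0.05  ]
long axis [ 0.1957 -0.9807  0.    ] hole from centre [ 0.5267 -0.0034  0.05  ] [0.5162 0.0495 0.05  ]
top of candle tri (array([ 0.52566003, -0.00525471,  0.23738764]), np.float64(0.0017384497539139324))
candle top at .22+.01 [ 0.5269 -0.0034  0.23  ]
rim [ 0.5698 -0.2522  0.115 ] foot [ 0.5681 -0.2519  0.048 ]
rim side [ 0.5684 -0.2463  0.115 ]
ringcentre at floor [ 0.5747 -0.2544  0.045 ]
```

View pics/sl.png

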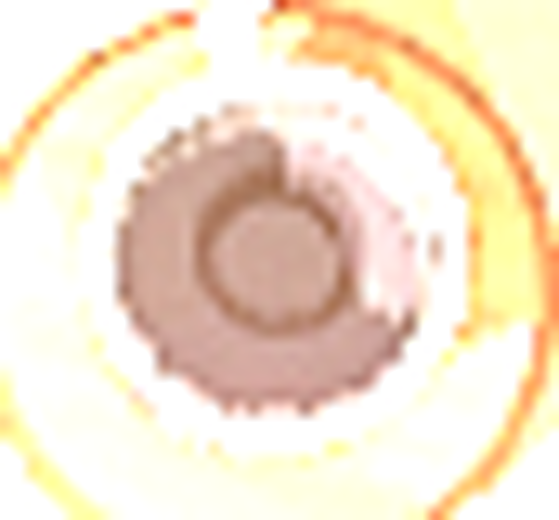

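The ring at crop (277,253), which is top px ≈ (305.8,204), has an outer diameter of about 32 mm and an inner one of about 25 mm. That matches the countersunk hole, about 6–7 mm off-axis toward +x. Next I'll check the tall neighbours and compute the distances.

```bash
python3 - <<'E'
from h import *
f=lambda v:np.round(v,4)
for n,a,b in[("red",(343,158),(188,281)),("bigwhite",(321,173),(147,271)),("green",(234,195),(203,180)),("bottle",(186,168),(233,116)),("tap",(265,190),(303,158)),("tap2",(258,205),(304,172))]:
    p,e=tri(("side",*a),("top",*b)); print(n,f(p),f(e))
h=onz("top",285+277/13-.5,185+254/13-.5,.045); print("hole",f(h))
for z,r,ax in[(.115,.03,(.569,-.252)),(.115,.034,(.569,-.252)),(.045,.03,(.569,-.252)),(.048,.058,(.569,-.252))]:
    q=[(proj("top",(ax[0]+dx*r,ax[1]+dy*r,z))-(285,185)+.5)*13 for dx,dy in((0,1),(0,-1),(1,0),(-1,0))]
    print(z,r,"L,R,T,B",f([q[0][0],q[1][0],q[2][1],q[3][1]]).round(0))
s=arm.read_state(); yaw=s["orientation"][2]
c,si=np.cos(yaw),np.sin(yaw); M=np.array([[c,si,0],[si,-c,0],[0,0,-1]])
p=s["tool_pos"]
for w in[(.182,-.518,.33),(.53,-.25,.33),(.527,-.0035,.31),(.527,-.0035,.205)]: print(w,f(M.T@(np.array(w)-p)*1000).round(1))
E
```

```text
red [ 0.3997 -0.0215  0.3243] 0.0033
bigwhite [0.4148 0.0584 0.3276] 0.0004
green [ 0.6067 -0.026   0.2258] 0.0032
bottle [ 0.7458 -0.0883  0.2384] 0.0038
tap [ 0.6596 -0.2489  0.1348] 0.0375
tap2 [ 0.6541 -0.2457  0.0938] 0.007
hole [ 0.5768 -0.2543  0.045 ]
0.115 0.03 L,R,T,B [112. 440.  99. 426.]
0.115 0.034 L,R,T,B [ 90. 462.  78. 448.]
0.045 0.03 L,R,T,B [110. 419. 140. 448.]
0.048 0.058 L,R,T,B [-34. 564.  -5. 592.]
(0.182, -0.518, 0.33) [   0.    -0.8 -113.1]
(0.53, -0.25, 0.33) [ 417.2 -138.3 -113.1]
(0.527, -0.0035, 0.31) [ 496.1 -371.8  -93.1]
(0.527, -0.0035, 0.205) [ 496.1 -371.8   11.9]
```

>>> {"op": "apply_moves", "data": {
  "rows": [
    [[0,0,-40,0],[0,0,-80,0],[10,-3,-113,0],[45,-15,-120,0],[83,-27,-120,0],[121,-40,-120,0],[159,-53,-120,0],[197,-65,-120,0],[235,-78,-120,0],[273,-90,-120,0],[311,-103,-120,0],[349,-116,-120,0]]
  ],
  "grip": 85
}}

```text
time: 1.35
tool_pos: [0.4743, -0.2925, 0.3374]
orientation: [3.141, -0.0, 0.338]
force: [0.4, -0.6, 0.7]
finger_gap: 0.994
finger_force: 0.0
```

>>> {"op": "apply_moves", "data": {
  "rows": [
    [[38,-12,0,0],[68,-22,0,0],[79,-55,0,0],[90,-88,0,0],[102,-121,0,0],[113,-154,0,0],[124,-187,0,0],[134,-216,0,0],[142,-242,0,0],[147,-256,0,0],[147,-256,0,0],[147,-256,0,0]]
  ]
}}

```text
time: 2.35
tool_pos: [0.5269, -0.0031, 0.3373]
orientation: [3.141, 0.0, 0.34]
force: [0.5, -1.2, 0.0]
finger_gap: 0.997
finger_force: 0.0
```

```bash
python3 - <<'E'
from h import *
s=arm.grab_frame("side")
p=arm.read_state()["tool_pos"]; print(proj("side",p),proj("side",p-[0,0,.107]))
cv2.imwrite("pics/s1.png",cv2.resize(s[60:300,170:370],None,fx=2.5,fy=2.5,interpolation=2))
E
```

```text
[266.60002409 145.58466483] [268.54776556 203.66781219]
```

View pics/s1.png

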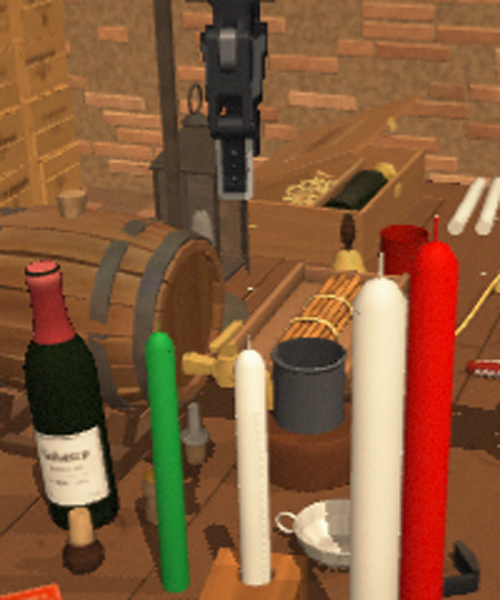

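The gripper hangs above the white candle: finger at px (264,130), candle tip at (270,200). The line-up is within about 1–2 mm, so I descend to the grip height (195 mm above the foot) and close.

>>> {"op": "apply_moves", "data": {
  "rows": [
    [[0,0,30,0],[0,0,60,0],[0,0,90,0],[0,0,110,0],[0,0,125,0],[0,0,132,0],[0,0,132,0],[0,0,132,0]]
  ]
}}

```text
time: 3.07
tool_pos: [0.5274, -0.0049, 0.2056]
orientation: [3.141, -0.0, 0.336]
force: [1.9, -0.2, 0.9]
finger_gap: 0.996
finger_force: 0.0
```

>>> {"op": "apply_moves", "data": {
  "rows": [
    [[0,0,0,0],[0,0,0,0],[0,0,0,0],[0,0,0,0],[0,0,0,0],[0,0,0,0],[0,0,0,0],[0,0,0,0],[0,0,0,0],[0,0,0,0],[0,0,0,0],[0,0,0,0]]
  ],
  "grip": 5
}}

```text
time: 4.07
tool_pos: [0.5274, -0.0034, 0.2058]
orientation: [3.141, -0.001, 0.338]
force: [0.1, 0.3, 5.4]
finger_gap: 0.221
finger_force: 59.1
```

>>> {"op": "apply_moves", "data": {
  "rows": [
    [[0,0,-5,0],[0,0,-15,0],[0,0,-30,0],[0,0,-45,0],[0,0,-60,0],[0,0,-75,0],[0,0,-90,0],[0,0,-105,0],[0,0,-120,0],[0,0,-130,0],[0,0,-130,0],[0,0,-130,0]]
  ]
}}

```text
time: 5.07
tool_pos: [0.527, -0.0035, 0.3352]
orientation: [3.142, -0.0, 0.338]
force: [0.3, -0.5, -0.6]
finger_gap: 0.226
finger_force: 58.8
```

```bash
python3 - <<'E'
from h import *
s=arm.grab_frame("side");t=arm.grab_frame("top")
p=arm.read_state()["tool_pos"]; print(p,"tcp",proj("side",p),"foot",proj("side",p-[0,0,.195]),"top foot",proj("top",p-[0,0,.195]))
w=np.zeros((600,790,3),np.uint8)
w[:600,:450]=cv2.resize(s[100:300,200:350],None,fx=3,fy=3,interpolation=2)
w[:400,452:]=cv2.resize(t[160:260,155:240],None,fx=4,fy=4,interpolation=2)[:400,:338]
cv2.imwrite("pics/s2.png",w)
E
```

```text
[ 0.52634797 -0.00370339  0.33397051] tcp [266.78040334 147.66419844] foot [270.14274824 248.49477798] top foot [199.34904756 219.69789648]
```

View pics/s2.png

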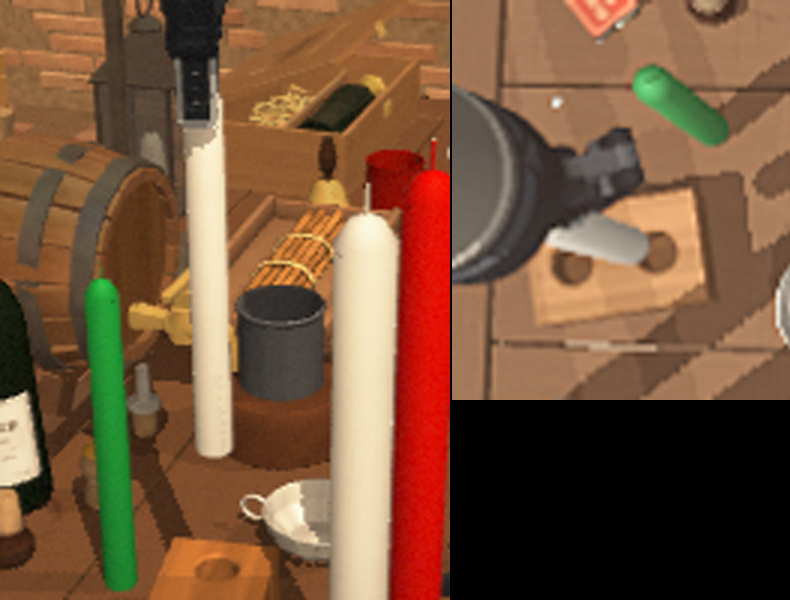

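The candle is out and hanging nearly upright, with its foot at side px (272,250) and top px (200.6,221.4), a few mm toward -x of the TCP. I'll now work out the shift that puts the foot over the hole, using the same top camera for both.

```bash
python3 - <<'E'
from h import *
f=lambda v:np.round(v,4)
s=arm.read_state();p=s["tool_pos"]
ft=onz("top",200.6,221.4,p[2]-.195); print("top foot",f(ft),"side foot",f(onz("side",271.5,250.5,p[2]-.195)))
print("tri",tri(("side",271.5,250.5),("top",200.6,221.4)), "tcp",f(p))
yaw=.338;c,si=np.cos(yaw),np.sin(yaw); M=np.array([[c,si,0],[si,-c,0],[0,0,-1]])
h=np.array([.5768,-.2543,0]); d=h-ft; d[2]=0
print("shift world",f(d),"tool mm",f(M.T@d*1000).round(1))
E
```

```text
top foot [ 0.5224 -0.0068  0.139 ] side foot [0.5214 0.0019 0.139 ]
tri (array([ 0.52354531, -0.00553336,  0.13405048]), np.float64(0.001855093652049906)) tcp [ 0.5263 -0.0037  0.334 ]
shift world [ 0.0544 -0.2475  0.    ] tool mm [-30.8 251.5   0. ]
```

>>> {"op": "apply_moves", "data": {
  "rows": [
    [[0,10,-15,0],[-3,30,-20,0],[-7,60,-20,0],[-11,90,-20,0],[-15,120,-20,0],[-18,150,-20,0],[-22,180,-20,0],[-26,208,-20,0],[-28,230,-20,0],[-31,245,-20,0],[-31,251,-20,0],[-31,251,-20,0]]
  ]
}}

```text
time: 6.17
tool_pos: [0.5804, -0.2524, 0.3532]
orientation: [-3.14, 0.003, 0.335]
force: [-0.1, -0.2, -0.6]
finger_gap: 0.219
finger_force: 58.8
```

>>> {"op": "apply_moves", "data": {
  "rows": [
    [[0,0,0,0],[0,0,0,0],[0,0,0,0]]
  ]
}}

```text
time: 6.42
tool_pos: [0.5811, -0.2487, 0.3556]
orientation: [-3.141, -0.001, 0.341]
force: [-0.4, 0.8, -0.2]
finger_gap: 0.225
finger_force: 58.8
```

```bash
python3 - <<'E'
from h import *
s=arm.grab_frame("side");t=arm.grab_frame("top")
st=arm.read_state();p=st["tool_pos"]; print(p,st["force"],"foot",proj("side",p-[0,0,.195]),"top foot",proj("top",p-[0,0,.195]))
w=np.zeros((600,790,3),np.uint8)
w[:600,:400]=cv2.resize(s[110:260,240:340],None,fx=4,fy=4,interpolation=2)
w[:400,402:]=cv2.resize(t[160:240,265:342],None,fx=5,fy=5,interpolation=2)[:400,:388]
cv2.imwrite("pics/s3.png",w)
E
```

```text
[ 0.58106773 -0.24921756  0.35570365] [ 0.05850944 -0.27586726 -0.46795763] foot [288.09566622 183.00168511] top foot [305.26628929 197.65213464]Traceback (most recent call last):
  File "<stdin>", line 6, in <module>
ValueError: could not broadcast input array from shape (400,385,3) into shape (400,388,3)
```

```bash
python3 - <<'E'
from h import *
s=arm.grab_frame("side");t=arm.grab_frame("top")
st=arm.read_state();p=st["tool_pos"]; print(p,st["force"])
w=np.zeros((600,790,3),np.uint8)
w[:600,:400]=cv2.resize(s[110:260,240:340],None,fx=4,fy=4,interpolation=2)
w[:400,402:787]=cv2.resize(t[160:240,265:342],None,fx=5,fy=5,interpolation=2)
cv2.imwrite("pics/s3.png",w)
E
```

```text
[ 0.58096156 -0.24983603  0.35560439] [-0.35729567  0.81612184 -0.40368428]
```

View pics/s3.png

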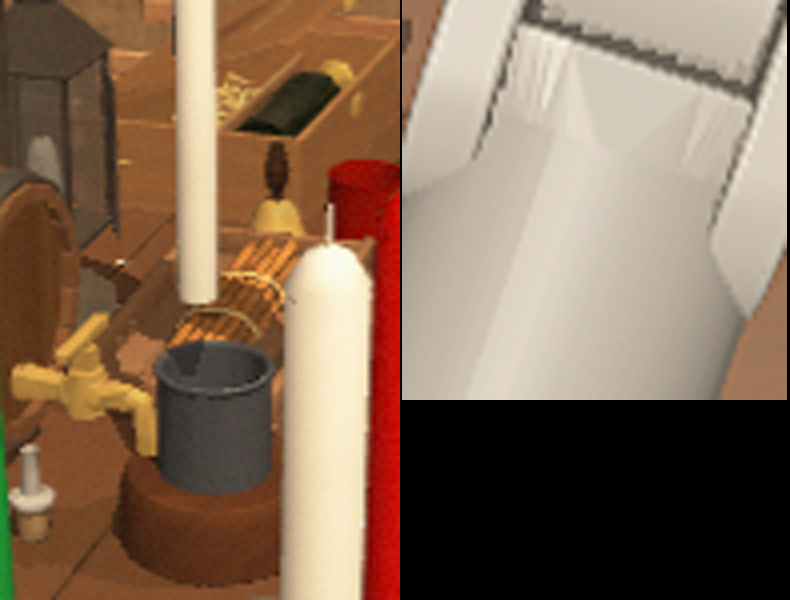

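The foot is at side px (289,185), over the rim centre (293,202) and about 7 mm toward +x of the axis, as planned. I'll lower it into the sleeve, stopping well above the floor.

>>> {"op": "apply_moves", "data": {
  "rows": [
    [[0,0,10,0],[0,0,20,0],[0,0,30,0],[0,0,40,0],[0,0,50,0],[0,0,60,0],[0,0,70,0],[0,0,80,0],[0,0,87,0],[0,0,90,0],[0,0,90,0],[0,0,90,0]]
  ]
}}

```text
time: 7.62
tool_pos: [0.581, -0.2507, 0.2654]
orientation: [3.141, -0.0, 0.338]
force: [0.6, -0.4, -0.9]
finger_gap: 0.225
finger_force: 58.8
```

>>> {"op": "apply_moves", "data": {
  "rows": [
    [[0,0,2,0],[0,0,4,0],[0,0,6,0],[0,0,8,0],[0,0,10,0],[0,0,11,0],[0,0,12,0],[0,0,13,0],[0,0,14,0],[0,0,15,0]]
  ]
}}

```text
time: 8.45
tool_pos: [0.5809, -0.2506, 0.2502]
orientation: [3.141, -0.0, 0.338]
force: [-0.1, 0.1, -0.7]
finger_gap: 0.226
finger_force: 58.8
```

>>> {"op": "apply_moves", "data": {
  "rows": [
    [[0,0,1,0],[0,0,2,0],[0,0,3,0],[0,0,4,0],[0,0,5,0],[0,0,6,0]]
  ]
}}

```text
time: 8.95
tool_pos: [0.5809, -0.2506, 0.2441]
orientation: [3.142, 0.0, 0.338]
force: [0.3, 0.2, -1.0]
finger_gap: 0.22
finger_force: 58.8
```

>>> {"op": "apply_moves", "data": {
  "rows": [
    [[0,0,0.7,0],[0,0,1.4,0],[0,0,2,0],[0,0,2,0]]
  ]
}}

```text
time: 9.28
tool_pos: [0.5808, -0.2506, 0.242]
orientation: [-3.141, 0.0, 0.338]
force: [0.0, 0.4, -0.1]
finger_gap: 0.223
finger_force: 58.8
```

>>> {"op": "apply_moves", "data": {
  "rows": [
    [[0,0,0.7,0],[0,0,1.4,0],[0,0,2,0],[0,0,2,0]]
  ]
}}

```text
time: 9.62
tool_pos: [0.5808, -0.2506, 0.24]
orientation: [-3.141, 0.0, 0.338]
force: [-0.1, -0.2, -1.2]
finger_gap: 0.225
finger_force: 58.8
```

>>> {"op": "apply_moves", "data": {
  "rows": [
    [[0,0,0.5,0],[0,0,1,0],[0,0,1.5,0],[0,0,1.5,0]]
  ]
}}

```text
time: 9.95
tool_pos: [0.581, -0.2508, 0.2388]
orientation: [3.141, -0.0, 0.338]
force: [-0.6, 0.1, 0.0]
finger_gap: 0.221
finger_force: 58.9
```

>>> {"op": "apply_moves", "data": {
  "rows": [
    [[0,0,0.5,0],[0,0,1,0],[0,0,1.5,0],[0,0,1.5,0]]
  ]
}}

```text
time: 10.28
tool_pos: [0.581, -0.251, 0.2374]
orientation: [3.141, -0.0, 0.338]
force: [-0.3, -0.9, 1.3]
finger_gap: 0.224
finger_force: 59.0
```

>>> {"op": "apply_moves", "data": {
  "rows": [
    [[0,0,0.3,0],[0,0,0.6,0],[0,0,1,0],[0,0,1,0]]
  ]
}}

```text
time: 10.62
tool_pos: [0.5812, -0.2509, 0.2368]
orientation: [3.14, -0.001, 0.338]
force: [0.2, -0.6, 3.2]
finger_gap: 0.226
finger_force: 59.2
```

```bash
python3 - <<'E'
from h import *
F=[];M=[];P=[]
for i in range(6):
    s=arm.read_state(); F.append(s["force"]);M.append(s["moment"]);P.append(s["tool_pos"]); arm.grab_frame("side")
print(np.mean(F,0).round(2),np.mean(M,0).round(3),np.std(M,0).round(3),np.mean(P,0).round(5))
E
```

```text
[ 0.22 -1.02  3.42] [-0.325 -0.04  -0.007] [0.026 0.03  0.038] [ 0.58118 -0.25087  0.23673]
```

At light contact (~4 N) the moment and side force push the foot toward -y, meaning it sits on the countersink's +y flank. I'll shift 2 mm toward -y and continue down.

>>> {"op": "apply_moves", "data": {
  "rows": [
    [[0,0,-1,0],[-0.3,0.9,-1,0],[-0.7,1.9,-1,0],[-0.7,1.9,-0.5,0],[-0.7,1.9,0,0],[-0.7,1.9,0,0]]
  ]
}}

```text
time: 11.42
tool_pos: [0.5804, -0.2525, 0.2352]
orientation: [-3.14, 0.001, 0.338]
force: [0.3, -0.8, -0.1]
finger_gap: 0.222
finger_force: 58.8
```

>>> {"op": "apply_moves", "data": {
  "rows": [
    [[0,0,0.3,0],[0,0,0.6,0],[0,0,1,0],[0,0,1,0]]
  ]
}}

```text
time: 11.75
tool_pos: [0.5807, -0.2525, 0.2349]
orientation: [-3.141, 0.0, 0.338]
force: [-0.3, -0.2, -0.9]
finger_gap: 0.223
finger_force: 58.8
```

```bash
cat > m.py <<'E'
from h import *
F=[];M=[];P=[]
for i in range(5):
    s=arm.read_state(); F.append(s["force"]);M.append(s["moment"]);P.append(s["tool_pos"]); arm.grab_frame("side")
print(s["time"],np.mean(F,0).round(2),np.mean(M,0).round(3),np.mean(P,0).round(5))
E
python3 m.py
```

```text
11.95 [ 0.09  0.01 -0.69] [-0.17  -0.03  -0.023] [ 0.58074 -0.25253  0.23495]
```

Contact force is gone, so the foot has entered. Continuing down gently.

>>> {"op": "apply_moves", "data": {
  "rows": [
    [[0,0,0.5,0],[0,0,1,0],[0,0,1.5,0],[0,0,2,0],[0,0,2.5,0],[0,0,3,0]]
  ]
}}

```text
time: 12.5
tool_pos: [0.5809, -0.2527, 0.2322]
orientation: [3.141, -0.0, 0.338]
force: [0.4, 0.1, -0.8]
finger_gap: 0.226
finger_force: 58.8
```

>>> {"op": "apply_moves", "data": {
  "rows": [
    [[0,0,0.5,0],[0,0,1,0],[0,0,1.5,0],[0,0,2,0],[0,0,2.5,0],[0,0,3,0]]
  ]
}}

```text
time: 13.0
tool_pos: [0.5809, -0.2527, 0.2291]
orientation: [3.142, -0.0, 0.338]
force: [-1.0, -0.3, -0.3]
finger_gap: 0.224
finger_force: 58.8
```

```bash
python3 m.py
```

```text
13.2 [-0.36  0.19 -0.49] [-0.219 -0.025  0.015] [ 0.58083 -0.25265  0.22906]
```

>>> {"op": "apply_moves", "data": {
  "rows": [
    [[0,0,1,0],[0,0,2,0],[0,0,3,0],[0,0,4,0],[0,0,5,0],[0,0,6,0]]
  ]
}}

```text
time: 13.75
tool_pos: [0.5809, -0.2527, 0.2231]
orientation: [3.142, 0.0, 0.338]
force: [-0.0, -1.6, -0.4]
finger_gap: 0.222
finger_force: 58.8
```

>>> {"op": "apply_moves", "data": {
  "rows": [
    [[0,0,1,0],[0,0,2,0],[0,0,3,0],[0,0,4,0],[0,0,5,0],[0,0,6,0]]
  ]
}}

```text
time: 14.25
tool_pos: [0.5809, -0.2527, 0.2171]
orientation: [3.142, 0.0, 0.338]
force: [-0.8, -1.1, -0.1]
finger_gap: 0.222
finger_force: 58.8
```

```bash
python3 m.py
```

```text
14.45 [-0.18 -0.5  -0.88] [-0.192 -0.029 -0.009] [ 0.58078 -0.25264  0.21696]
```

>>> {"op": "apply_moves", "data": {
  "rows": [
    [[0,0,1,0],[0,0,2,0],[0,0,3,0],[0,0,4,0],[0,0,5,0],[0,0,6,0],[0,0,7,0],[0,0,8,0]]
  ]
}}

```text
time: 15.17
tool_pos: [0.5809, -0.2527, 0.2091]
orientation: [3.142, 0.0, 0.338]
force: [-0.6, -1.3, -1.1]
finger_gap: 0.227
finger_force: 58.8
```

>>> {"op": "apply_moves", "data": {
  "rows": [
    [[0,0,0.5,0],[0,0,1,0],[0,0,1.5,0],[0,0,2,0],[0,0,2.5,0],[0,0,3,0]]
  ]
}}

```text
time: 15.67
tool_pos: [0.5809, -0.2527, 0.2062]
orientation: [3.142, -0.0, 0.338]
force: [-0.5, -0.3, -0.8]
finger_gap: 0.222
finger_force: 58.8
```

>>> {"op": "apply_moves", "data": {
  "rows": [
    [[0,0,0.4,0],[0,0,0.8,0],[0,0,1.2,0],[0,0,1.5,0]]
  ]
}}

```text
time: 16.0
tool_pos: [0.5809, -0.2527, 0.2046]
orientation: [3.142, 0.0, 0.338]
force: [0.3, 0.1, -0.3]
finger_gap: 0.224
finger_force: 58.8
```

>>> {"op": "apply_moves", "data": {
  "rows": [
    [[0,0,0.3,0],[0,0,0.6,0],[0,0,1,0],[0,0,1,0]]
  ]
}}

```text
time: 16.33
tool_pos: [0.581, -0.2526, 0.2039]
orientation: [3.141, -0.0, 0.338]
force: [0.8, -0.5, 0.2]
finger_gap: 0.226
finger_force: 58.9
```

>>> {"op": "apply_moves", "data": {
  "rows": [
    [[0,0,0.3,0],[0,0,0.6,0],[0,0,1,0],[0,0,1,0]]
  ]
}}

```text
time: 16.67
tool_pos: [0.5815, -0.2527, 0.2038]
orientation: [3.14, -0.002, 0.338]
force: [-0.6, -0.6, 5.3]
finger_gap: 0.223
finger_force: 59.4
```

Bottom contact came at TCP z 0.204, against 0.203 expected for fully home, with about 6 N. I'll ease off a little, release, and rise straight up.

>>> {"op": "apply_moves", "data": {
  "rows": [
    [[0,0,-0.3,0],[0,0,-0.6,0],[0,0,-0.6,0]]
  ]
}}

```text
time: 16.92
tool_pos: [0.5812, -0.2528, 0.2038]
orientation: [3.141, -0.001, 0.338]
force: [-0.2, -0.7, 5.3]
finger_gap: 0.225
finger_force: 59.4
```

>>> {"op": "apply_moves", "data": {
  "rows": [
    [[0,0,0,0],[0,0,0,0],[0,0,0,0],[0,0,0,0],[0,0,0,0],[0,0,0,0],[0,0,0,0],[0,0,0,0]]
  ],
  "grip": 60
}}

```text
time: 17.58
tool_pos: [0.5809, -0.2526, 0.2032]
orientation: [-3.142, 0.0, 0.338]
force: [-0.3, 0.4, -1.0]
finger_gap: 0.705
finger_force: 0.0
```

>>> {"op": "apply_moves", "data": {
  "rows": [
    [[0,0,-8,0],[0,0,-20,0],[0,0,-40,0],[0,0,-60,0],[0,0,-80,0],[0,0,-100,0],[0,0,-120,0],[0,0,-130,0],[0,0,-130,0],[0,0,-130,0]]
  ]
}}

```text
time: 18.42
tool_pos: [0.5812, -0.2527, 0.3342]
orientation: [3.14, -0.001, 0.338]
force: [0.1, -0.2, -0.9]
finger_gap: 0.7
finger_force: 0.0
```

```bash
python3 - <<'E'
from h import *
cv2.imwrite("pics/s4.png",cv2.resize(arm.grab_frame("side")[80:320,170:400],None,fx=2.5,fy=2.5,interpolation=2))
E
```

```text
(no output)
```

View pics/s4.png

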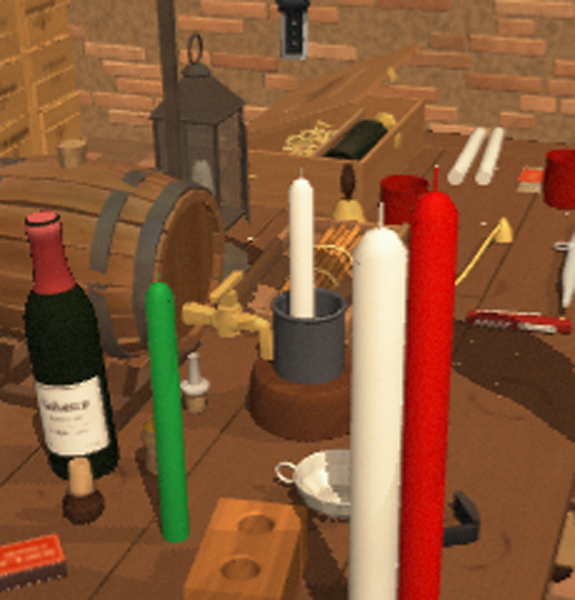

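The candle stands upright in the sleeve, with its tip at side px (290,152), and the gripper is clear above it. A quick height check comes before handing in.

```bash
python3 - <<'E'
from h import *
print(proj("side",(.577,-.255,.228)),proj("side",(.577,-.255,.265)))
print(arm.hand_in())
E
```

```text
[290.33926146 154.75460507] [290.18202625 138.94137177]
the job is handed in; nothing more can be done
None
```

The white candle is standing upright by itself, fully home in the windlight's hole. The gripper is clear, and I steered around everything else on the table. The highest contact reading was about 6 N, well under the 25 N limit. I handed the job in at about 18.5 s of the 54 s allowed; no verdict was returned.

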